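# Set the joint spacers and hold the pass tile flush

### The arm

A 6-joint arm with a two-finger parallel gripper is mounted at the origin on a cart in front of the work surface, level with it; the furniture and walls round the work are solid. World frame = base frame: x ahead of the robot, y to its left, z up, the work surface at z = 0. Lengths are in m, angles in degrees, forces in N, time in s.
With the tool pointing down it reaches from about 0.25 to 0.725 m from the base axis. Payload 9.7 kg.
Tool frame: the origin (TCP) lies between the finger pads; the fingertips stand 22 mm ahead of it and the grasp point (between the pads) lies 3 mm ahead of it; z points along the fingers, y is the line along which they close (so a half turn about z gives the same grasp; the last joint's range is limited). The gripper opens to 85 mm and grips with 20 to 120 N. Pads are 22 mm wide; open, the fingers measure 114 mm over their backs; the gripper's body (76 mm by 85 mm) begins 54 mm behind the grasp point. The pads swing forward as they close: fully open they stand 13 mm farther back than shut.
Start: joints at [66.692, 4.979, 10.078, 95.1, 0, 90], TCP at [0.218, 0.505, 0.221] pointing down, gripper open.
Joint ranges: [-179.16, 179.16], [-48.56, 103.87], [-65.8, 70.77], [-126.05, 130.52], [-82.76, 87.17], [-180, 180]. Speed limits (degrees/s): [127.2, 127.2, 147.25, 180, 180, 180].

### API

Orientations are given as [roll, pitch, yaw] about the fixed x, y, z axes, in that order (R = Rz(yaw) Ry(pitch) Rx(roll)).
In Python, from workcell import bot, viewer, finder gives the robot as it stands.
- The arm moves only by the tool move_arm, never from a script. Its arguments are lists of equal length, an entry for each row: "offset": the shift along the tool's x, y, z in cm, a list of three; "twist": the turn, a rotation vector about the tool's x, y, z in rad, a list of three; "grip": the opening, from 0 (shut) to 1 (fully open). In form: {"offset": [[x, y, z], ...], "twist": [[ax, ay, az], ...], "grip": [grip, ...]}. A call has 1 to 5 rows; each row shifts and turns the commanded pose from where the row before left it, along the tool's axes as they then stand; what a row does not reach is not made up. A row lasts 1/10 s, in which the tool goes at most 50 mm and 8.59 degrees, less where a joint would pass 70% of its speed; a pose out of reach is approached as far as the arm can. A call is refused whole if a number of a shift passes 5 or a number of a turn 0.15, either way. A call with a gripper value outside its range is refused whole. The fingers move at their own pace and stop on an object; "force" is the grip in N (left out, the last holds). Time passes only in rows, so rows that do not move let the fingers close. It gives the time, the measured TCP pose, the force, the opening and the grip force at its end, in the units of the state.
- bot.get_obs(): the state, without advancing time (a new reading comes with each control period).
- viewer.camera(name): name is "side" or "top" or "wrist"; returns a dict with "color" (400x640x3 uint8, red, green, blue), "depth" (400x640 float32, m along the optical axis (not along the pixel's ray), 0 where there is no reading), "vfov" (degrees; the focal length in pixels is half the picture's height over the tangent of half this angle, whatever the lens; pixels are square), "cx", "cy" (the principal point, pixels), "k1" (the pictures are not rectified: a ray, as slopes to the right and down, at radius r is drawn at 1 + k1 r^2 times it, then the intrinsics apply), "position" and "attitude" of the camera in the world; the wrist camera has in their place "tool_from_camera" (4x4, takes a point from camera to tool coordinates, whose origin is the TCP and whose axes are the flange's). Camera axes: x right, y down, z forward; pixel columns grow to the right and rows downward; lengths in m; the calibration is good to about 2 mm. A picture is of the moment at which its call begins: read the wrist's pose just before it.
- bot.job_done(): hands the job in; it is judged then, once.
Trained networks look in a picture, given as the dict that the camera call returned (one of the last four; its "shot" number tells which), for a name from the list of things; names that differ only in an ending like _2 or _b are one class to them, and where a whole thing is asked for, a point or a joint stands for the part that bears it (a point fixed in the world has none). Each returns a list of dicts, best first, with "p" (0 to 1); they miss things now and then, are a little off and sometimes report something else, mostly with a low value. They report only what shows in the picture. A call takes as long as a camera call.
- finder.boxes_of(picture, thing): "position" ([column, row] in pixels, amid what is visible of it).
- finder.pinpoint(picture, thing): "position" ([column, row] in pixels: a listed point, or the origin of a listed thing).
The state is a dict: "time": time; "q": joint angles; "qd": joint speeds; "joint_efforts": joint torques, N m; "ee_pos": TCP position; "tcp_rot": TCP orientation; "wrist_force": force on the tool from outside, world axes, zero at the start; "torque": the same for the moment, N m; "opening": finger opening in m; "grasp_force": force on a finger pad.
Only numpy, scipy, OpenCV 4.12 (cv2) and the standard library are available. Lean on these libraries where they do the work, as an engineer would, in place of code of your own. Each camera call takes 0.05 s, during which the arm holds its last target. There are 200 camera calls.

### The job

The white landing tile in the steel tray on the pass is being re-bedded and stands proud on its springy foam seat between two border tiles. Slide the two T-shaped spacers upright into the joints beside it, their stems right down on the tray floor with the crossbar outside the end of the joint: the thick one goes only where the joint is wide enough, the thin one into the narrower joint; let go of both. Then press the tile down flush with the border tiles with the fingertips and finish while still holding it pressed; leave the other things on the counter where they are.

Things in the scene. Friction and masses are not known exactly. Their poses are not given: they have to be found in the camera images.
- tray: Immovable dark steel tray, 140 mm (x) by 212 mm (y), floor 5 mm thick, low lips on its y sides. Origin: centre of its underside, on the counter; z up. Centre tile in its middle, a border tile on either side centred at y = +81 or -81 mm; all run from x = -45 to +45 mm. The joints between them run along x, open above and at both ends, down to the tray floor 5 mm above the counter.
- tile_top (a point): Centre of the upper face of the centre tile: white ceramic, 90 mm (x) by 100 mm (y), 10 mm thick, axes as the tray's. It can only move straight up and down in the tray: its face is 23 mm above the counter when free and 17 mm when pressed flush. Beyond it, at the counter's far left, a fixed wooden bar ledge rises to 0.18 m: cross it higher or pass in front.
- tile (a joint): How far the centre tile is pressed down, in m: 0 free (6 mm proud of the border tiles), 0.006 flush with them, where it meets a hard stop. It springs back when let go; pressing it flush takes about 9 N.
- border_broad: Broader border tile, fixed, white ceramic, 90 mm (x) by 42 mm (y), 12 mm thick, upper face 17 mm above the counter, on the tray's +y or -y side. Origin: centre of its underside; axes as the tray's. The joint between it and the centre tile is 10 mm wide, its middle 55 mm from the tray's centre line.
- border_slim: Slimmer border tile, fixed, white ceramic, 90 mm (x) by 30 mm (y), 12 mm thick, upper face 17 mm above the counter, on the other side from the broader one. Origin: centre of its underside; axes as the tray's. The joint between it and the centre tile is 16 mm wide, its middle 58 mm from the tray's centre line.
- spacer_thin: Thin spacer, bare aluminium, about 0.06 kg, a T from above, standing upright. Stem 60 mm long (x), 6 mm thick (y), 45 mm high, its lowest 6 mm narrowed by 2 mm a side; crossbar 36 mm wide (y), 30 mm high at x = -38 to -30 mm. Origin: middle of the stem's underside; z up. Pinch the stem from above. For the 10 mm joint, crossbar outside either end.
- spacer_thick: Thick spacer, bare aluminium, about 0.1 kg, a T from above, standing upright. Stem 60 mm long (x), 12 mm thick (y), 45 mm high, its lowest 6 mm narrowed by 2 mm a side; crossbar 36 mm wide (y), 30 mm high at x = -38 to -30 mm. Origin: middle of the stem's underside; z up. Pinch the stem from above. For the 16 mm joint, crossbar outside either end.
- mug: Bystander, to be left alone: plain light mug with handle, 82x114x91 mm. Origin: centre of its underside.
- bell: Bystander, to be left alone: chrome counter bell, 86 mm across, 65 mm high. Origin: centre of its underside.
- jar: Bystander, to be left alone: spice jar with screw cap, 45 mm across, 106 mm high. Origin: centre of its underside.
- teaspoon: Bystander, to be left alone: teaspoon lying flat, 139x30x10 mm. Origin: centre of its underside.
- pen: Bystander, to be left alone: slim pen lying flat, 11x145x9 mm. Origin: centre of its underside.

How it is judged (in metres and radians):
On the way, in this order (a step that is already met when the one before it is completed fails the run):
1. the thick spacer stands in the wide joint and the thin one in the narrow joint, down on the tray floor and let go (((y of border_broad in the frame of tray above 0 m and y of spacer_thin in the frame of tray between 0.05 and 0.066 m) or (y of border_broad in the frame of tray below 0 m and y of spacer_thin in the frame of tray between -0.066 and -0.05 m)) and z of each of spacer_thin, spacer_thick in the frame of tray below 0.008 m and x of spacer_thin in the frame of tray between -0.04 and 0.04 m and angle between the x axis of each of spacer_thin, spacer_thick and the x axis of tray, either way round below 0.2 rad and angle between each of spacer_thin, spacer_thick's own z axis and vertical below 0.12 rad and ((y of border_slim in the frame of tray above 0 m and y of spacer_thick in the frame of tray between 0.05 and 0.066 m) or (y of border_slim in the frame of tray below 0 m and y of spacer_thick in the frame of tray between -0.066 and -0.05 m)) and x of spacer_thick in the frame of tray between -0.04 and 0.04 m and contact force between the fingers and spacer_thin below 0.3 N and contact force between the fingers and spacer_thick below 0.3 N), for 0.2 s.
2. the tile is pressed flush with the fingers (value of joint tile above 0.0045 m and contact force between the fingers and tile above 4 N), for 0.2 s.
At the end, for the whole second after the job is handed in: Fingers still press the tile with over 4 N, within 1.5 mm of flush. Thick spacer in the wide joint, thin in the narrow, let go: upright within 0.12 rad, in line within 0.2 rad, under 3 mm off the tray floor, stem middle within 40 mm of the joint middle lengthways (all of step 1 and all of step 2); the arm keeps its last pose, push and grip.
It fails at once if the mug is shoved more than 3 cm or knocked over (distance of mug from where it was at the start of the episode above 0.03 m or angle between mug's own z axis and vertical above 0.6 rad).
It fails at once if the bell is shoved more than 3 cm or knocked over (distance of bell from where it was at the start of the episode above 0.03 m or angle between bell's own z axis and vertical above 0.6 rad).
It fails at once if the jar is shoved more than 3 cm or knocked over (distance of jar from where it was at the start of the episode above 0.03 m or angle between jar's own z axis and vertical above 0.6 rad).
It fails at once if the teaspoon is shoved more than 3 cm or knocked over (distance of teaspoon from where it was at the start of the episode above 0.03 m).
It fails at once if the pen is shoved more than 3 cm or knocked over (distance of pen from where it was at the start of the episode above 0.03 m).
It also fails if it takes over 58 s, if anything falls off the work surface, if the arm or the gripper's body presses on something with over 40 N, if the wrist force passes 120 N, or if a joint passes its speed limit or range.

## Working session

There is one attempt and no reset: what is moved stays moved. The work goes in short steps, Python scripts to look and compute and a tool call to move; the robot and the scene stay as the last step left them, time stands still between calls to the robot, and variables do not carry over. Pictures are saved under pics/ and viewed, at most 10 in all, crops included, and the job is handed in when it is done.

Besides the shell and the picture viewer there is one more tool, called after "Call:" as name(argument=value, ...) on one line, values as JSON. move_arm: Moves the arm, as the interface text tells. Its arguments: {"type":"object","properties":{"offset":{"type":"array","items":{"type":"array","items":{"type":"number"}}},"twist":{"type":"array","items":{"type":"array","items":{"type":"number"}}},"grip":{"type":"array","items":{"type":"number"}},"force":{"type":"number"}},"required":["offset","twist","grip"]}

```bash
mkdir -p pics; ls; cat > h.py <<'E'
import numpy as np, cv2
from scipy.spatial.transform import Rotation as R
from workcell import bot, viewer, finder
def pose(o=None):
    o=o or bot.get_obs(); T=np.eye(4); T[:3,:3]=rot(o['tcp_rot']); T[:3,3]=o['ee_pos']; return T
def rot(a):
    a=np.array(a,float)
    if a.shape==(3,3): return a
    if a.size==4: return R.from_quat(a).as_matrix()
    return R.from_euler('xyz',a,degrees=True).as_matrix()
def shot(name,save=None):
    T=pose(); p=viewer.camera(name)
    if name=='wrist': p['T']=T@np.array(p['tool_from_camera'])
    else:
        M=np.eye(4); M[:3,:3]=rot(p['attitude']); M[:3,3]=p['position']; p['T']=M
    if save: cv2.imwrite('pics/'+save+'.png',p['color'][:,:,::-1])
    return p
def ray(p,uv):
    f=200/np.tan(np.radians(p['vfov'])/2)
    K=np.array([[f,0,p['cx']],[0,f,p['cy']],[0,0,1.]])
    # r^2 model: fixed-point undistort
    s=cv2.undistortPoints(np.array([[uv]],float),K,np.array([p['k1'],0,0,0,0]))[0,0]
    return np.array([s[0],s[1],1.])
def onplane(p,uv,z):
    d=p['T'][:3,:3]@ray(p,uv); o=p['T'][:3,3]; return o+d*(z-o[2])/d[2]
def cloud(p):
    f=200/np.tan(np.radians(p['vfov'])/2)
    K=np.array([[f,0,p['cx']],[0,f,p['cy']],[0,0,1.]])
    v,u=np.mgrid[:400,:640]; uv=np.stack([u,v],-1).reshape(-1,1,2).astype(float)
    s=cv2.undistortPoints(uv,K,np.array([p['k1'],0,0,0,0]))[:,0]
    c=np.c_[s,np.ones(len(s))]*p['depth'].reshape(-1,1)
    w=c@p['T'][:3,:3].T+p['T'][:3,3]; w[p['depth'].ravel()==0]=np.nan
    return w.reshape(400,640,3)
E
python3 - <<'E'
from h import *
print(bot.get_obs())
for n in ['top','side','wrist']:
    p=shot(n,n+'0'); W=cloud(p); print(n,p['position'] if n!='wrist' else '', p['vfov'],p['k1'],p.get('attitude'))
    for t in ['tray','tile_top','border_broad','border_slim','spacer_thin','spacer_thick','mug','bell','jar','teaspoon','pen']:
        z={'tile_top':.023,'border_broad':.005,'border_slim':.005}.get(t,0)
        for d in finder.pinpoint(p,t)[:2]:
            uv=d['position']; print(t,round(d['p'],2),np.round(uv),np.round(onplane(p,uv,z),3))
E
```

```text
pics
{'time': 0.0, 'q': array([ 6.66911690e+01,  5.00945318e+00,  1.00331244e+01,  9.51007097e+01,
       -5.89035516e-04,  9.00001644e+01]), 'qd': array([-0.02795854, -0.04693288, -0.01901759,  0.08057288, -0.03116574,
        0.01369568]), 'joint_efforts': array([-2.44154013e-03, -5.20398724e+01,  4.64800286e+01,  1.64280779e-02,
       -1.34488441e-04, -1.10992593e-05]), 'ee_pos': array([0.21752711, 0.50487041, 0.22048699]), 'tcp_rot': array([-1.79922962e+02,  5.89256034e-04,  1.56691005e+02]), 'wrist_force': array([-0.91763966,  0.85445073,  0.1498449 ]), 'torque': array([ 0.02620737, -0.03867576, -0.0496506 ]), 'grasp_force': 0.0, 'opening': 0.08534315346960535}
top [ 0.45703158 -0.10408325  1.03881789] 52.67281501581586 0.03433723621765313 [-176.62936688   -0.6168809   -89.98822107]
tray 0.92 [253. 187.] [0.54  0.057 0.   ]
tray 0.4 [348. 227.] [ 0.439 -0.186  0.   ]
tile_top 0.7 [251. 183.] [0.55  0.058 0.023]
tile_top 0.49 [418. 238.] [ 0.411 -0.36   0.023]
border_broad 0.75 [220. 178.] [0.563 0.14  0.005]
border_broad 0.24 [255. 181.] [0.556 0.051 0.005]
border_slim 0.81 [28
[... 367 characters left out ...]
 0.54 [419. 239.] [ 0.408 -0.367  0.   ]
side [ 0.60008082 -1.03600618  0.43522416] 52.2117383674255 -0.0077525013655610105 [-112.60896334    0.39113552    4.65618823]
tray 0.82 [339. 194.] [0.541 0.055 0.   ]
tile_top 0.78 [340. 181.] [0.542 0.1   0.023]
border_broad 0.57 [349. 183.] [0.569 0.133 0.005]
border_slim 0.74 [333. 201.] [ 0.531 -0.009  0.005]
spacer_thin 0.65 [308. 222.] [ 0.476 -0.137  0.   ]
spacer_thick 0.9 [285. 254.] [ 0.448 -0.293  0.   ]
spacer_thick 0.61 [343. 195.] [0.555 0.051 0.   ]
mug 0.81 [320. 282.] [ 0.532 -0.391  0.   ]
bell 0.82 [373. 227.] [ 0.635 -0.154  0.   ]
teaspoon 0.52 [287. 233.] [ 0.436 -0.199  0.   ]
wrist  65.08203317232478 -0.03453965397190448 None
```

```bash
python3 - <<'E'
import cv2
a=cv2.imread('pics/top0.png')[110:290,150:480]; cv2.imwrite('pics/a.png',cv2.resize(a,(792,432),interpolation=cv2.INTER_CUBIC))
E
```

```text
(no output)
```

View pics/a.png

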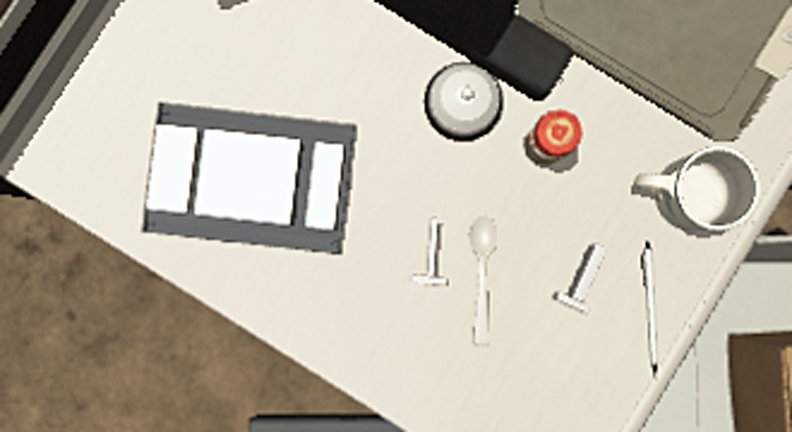

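View pics/side0.png

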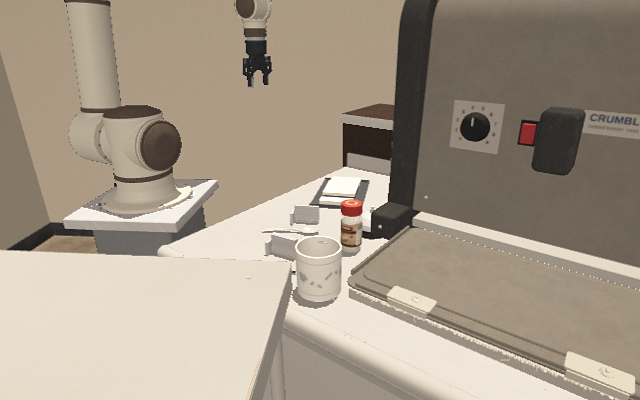

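```bash
cat >> h.py <<'E'
def plan(target,yaw,o=None,vmax=4.5):
    """print rows from measured pose to target (tool down, yaw deg)"""
    T=pose(o); p=T[:3,3]; target=np.array(target,float)
    Rt=R.from_euler('xyz',[180,0,yaw],degrees=True)
    w=(R.from_matrix(T[:3,:3]).inv()*Rt).as_rotvec()
    n=max(1,int(np.ceil(max(np.linalg.norm(target-p)*100/vmax,np.linalg.norm(w)/.14))))
    M=T[:3,:3]; off=[];tw=[]
    for i in range(n):
        off.append([round(float(v),2) for v in M.T@(target-p)/n*100]); tw.append([round(float(v),3) for v in w/n]); M=M@R.from_rotvec(w/n).as_matrix()
    print('n',n); 
    for i in range(0,n,5): print('offset',off[i:i+5],'twist',tw[i:i+5])
E
python3 - <<'E'
from h import *
p=shot('wrist'); print(np.round(p['tool_from_camera'],3))
plan([.42,-.06,.32],180)
E
```

```text
[[-0.    -0.96  -0.281  0.071]
 [ 1.    -0.001  0.    -0.   ]
 [-0.001 -0.281  0.96  -0.152]
 [ 0.     0.     0.     1.   ]]
n 14
offset [[-2.92, -3.14, -0.71], [-2.83, -3.22, -0.71], [-2.74, -3.3, -0.71], [-2.64, -3.38, -0.71], [-2.54, -3.45, -0.71]] twist [[0.0, 0.0, -0.029], [0.0, 0.0, -0.029], [0.0, 0.0, -0.029], [0.0, 0.0, -0.029], [0.0, 0.0, -0.029]]
offset [[-2.44, -3.53, -0.71], [-2.34, -3.59, -0.71], [-2.23, -3.66, -0.71], [-2.12, -3.72, -0.71], [-2.01, -3.78, -0.71]] twist [[0.0, 0.0, -0.029], [0.0, 0.0, -0.029], [0.0, 0.0, -0.029], [0.0, 0.0, -0.029], [0.0, 0.0, -0.029]]
offset [[-1.9, -3.84, -0.71], [-1.79, -3.9, -0.71], [-1.68, -3.95, -0.71], [-1.56, -3.99, -0.71]] twist [[0.0, 0.0, -0.029], [0.0, 0.0, -0.029], [0.0, 0.0, -0.029], [0.0, 0.0, -0.029]]
```

Call:
move_arm(offset=[[0,0,-4],[-2.9,-3.1,-0.5],[-2.8,-3.2,-0.5],[-2.7,-3.3,-0.5],[-2.6,-3.4,-0.5]], twist=[[0,0,0],[0,0,-0.03],[0,0,-0.03],[0,0,-0.03],[0,0,-0.03]], grip=[1,1,1,1,1])

```text
time: 2.35
ee_pos: [0.2747, 0.3431, 0.2814]
tcp_rot: [180.0, 0.0, 163.7]
wrist_force: [1.2, -0.5, 0.7]
opening: 0.0854
grasp_force: 0.0
```

Call:
move_arm(offset=[[-2.5,-3.5,-0.5],[-2.4,-3.5,-0.5],[-2.3,-3.6,-0.5],[-2.2,-3.7,-0.5],[-2.1,-3.7,-0.5]], twist=[[0,0,-0.03],[0,0,-0.03],[0,0,-0.03],[0,0,-0.03],[0,0,-0.03]], grip=[1,1,1,1,1])

```text
time: 2.85
ee_pos: [0.3462, 0.1414, 0.3066]
tcp_rot: [180.0, 0.0, 172.3]
wrist_force: [1.6, 0.3, 0.4]
opening: 0.0852
grasp_force: 0.0
```

Call:
move_arm(offset=[[-2.0,-3.7,-0.5],[-2.0,-3.8,-0.5],[-1.0,-3,-0.5],[0,0,0],[0,0,0]], twist=[[0,0,-0.03],[0,0,-0.03],[0,0,-0.03],[0,0,0],[0,0,0]], grip=[1,1,1,1,1])

```text
time: 3.35
ee_pos: [0.3845, 0.0327, 0.3212]
tcp_rot: [180.0, 0.0, 177.2]
wrist_force: [0.5, -0.5, -0.7]
opening: 0.0857
grasp_force: 0.0
```

```bash
python3 - <<'E'
from h import *
o=bot.get_obs(); print(o['time'],o['ee_pos'],o['tcp_rot'],o['q'])
p=shot('wrist','w1'); np.savez('w1.npz',color=p['color'],depth=p['depth'],T=p['T'],vfov=p['vfov'],k1=p['k1'],cx=p['cx'],cy=p['cy'])
for t in ['tray','tile_top','border_broad','border_slim','spacer_thin','spacer_thick','jar','teaspoon','pen']:
        z={'tile_top':.023,'border_broad':.005,'border_slim':.005}.get(t,0)
        for d in finder.pinpoint(p,t)[:2]:
            uv=d['position']; print(t,round(d['p'],2),np.round(uv),np.round(onplane(p,uv,z),3))
W=cloud(p)
# tall-ish things (spacer tops z~.045, tiles ~.017,.023)
for lo,hi,nm in [(.037,.052,'stem tops'),(.02,.027,'tile'),(.013,.0195,'border')]:
    m=((W[...,2]>lo)&(W[...,2]<hi)).astype(np.uint8)
    n,l,s,c=cv2.connectedComponentsWithStats(m)
    for i in range(1,n):
        if s[i,4]>60:
            P=W[l==i]; r=cv2.minAreaRect(P[:,:2].astype(np.float32)*1000)
            print(nm,s[i,4],np.round(np.median(P,0),4),np.round(r[0]),np.round(r[1],1),round(r[2],1))
E
```

```text
3.35 [0.38448345 0.03269876 0.32123016] [1.79986347e+02 4.13183064e-03 1.77170596e+02] [ 4.85115179e+00 -1.34184502e+01  4.26672381e+00  1.07679255e+02
  1.29781256e-02  7.68055554e+00]
tray 0.59 [336. 257.] [0.55  0.054 0.   ]
tile_top 0.6 [335. 263.] [0.549 0.051 0.023]
border_broad 0.69 [384. 262.] [0.561 0.133 0.005]
border_slim 0.64 [286. 255.] [ 0.54  -0.029  0.005]
spacer_thin 0.73 [218. 220.] [ 0.475 -0.135  0.   ]
spacer_thick 0.8 [114. 210.] [ 0.45  -0.301  0.   ]
teaspoon 0.56 [182. 206.] [ 0.448 -0.188  0.   ]
teaspoon 0.41 [112. 211.] [ 0.452 -0.303  0.   ]
stem tops 418 [ 0.4471 -0.2959  0.044 ] [ 449. -298.] [14.1 61.4] 64.1
stem tops 183 [ 0.4731 -0.1362  0.0441] [ 474. -137.] [ 6.1 58.9] 85.3
stem tops 388 [ 0.5141 -0.3823  0.0443] [ 515. -396.] [75.4 28. ] 39.1
stem tops 838 [0.5812 0.3171 0.0446] [578. 320.] [ 22.1 104.4] 53.6
stem tops 307 [ 0.549  -0.4493  0.0453] [ 547. -444.] [56.6 15.7] 26.3
stem tops 175 [ 0.5685 -0.2442  0.0442] [ 572. -249.] [40.  14.9] 52.9
stem tops 2328 [ 0.6491 -0.4647  0.0437] [ 668. -492.] [ 62.1 239. ] 39.4
stem tops 71 [ 0.6417 -0.1
[... 326 characters left out ...]
[0.5473 0.0558 0.0226] [550.  56.] [100.5  91.4] 83.5
tile 186 [ 0.5165 -0.3824  0.0242] [ 517. -392.] [73.6 31. ] 32.0
tile 68 [0.5505 0.3459 0.0232] [550. 345.] [ 8.5 32. ] 46.5
tile 156 [0.5904 0.3039 0.0234] [590. 304.] [ 4.8 81.6] 56.8
tile 81 [ 0.5697 -0.2416  0.0236] [ 573. -249.] [43.3 16.3] 52.8
border 72 [ 0.4535 -0.2943  0.0162] [ 455. -295.] [ 2.  53.8] 64.6
border 959 [ 0.5378 -0.0244  0.0165] [541. -25.] [30.2 90.7] 83.4
border 1332 [0.5562 0.1362 0.0167] [559. 136.] [42.7 90.7] 83.8
border 125 [ 0.5074 -0.3872  0.0161] [ 508. -396.] [67.7 17.8] 52.0
border 140 [0.5902 0.3042 0.0163] [591. 304.] [ 3.4 82. ] 57.5
border 75 [ 0.5693 -0.2429  0.0165] [ 575. -247.] [43.2 16.7] 40.2
```

View pics/w1.png

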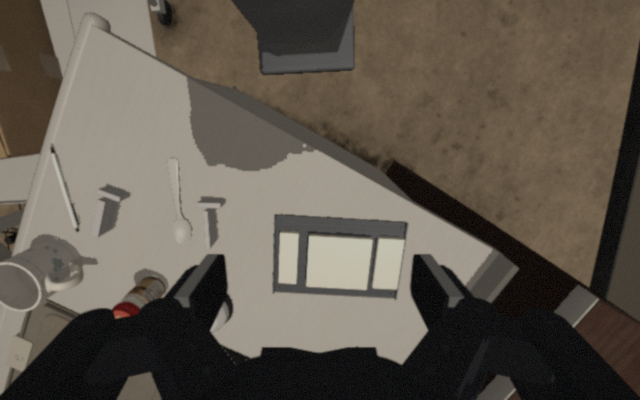

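```bash
python3 - <<'E'
from h import *
plan([.449,-.298,.12],154.1)
E
```

```text
n 9
offset [[-0.89, -3.65, 2.24], [-1.05, -3.6, 2.24], [-1.21, -3.55, 2.24], [-1.37, -3.49, 2.24], [-1.53, -3.43, 2.24]] twist [[0.0, -0.0, 0.045], [0.0, -0.0, 0.045], [0.0, -0.0, 0.045], [0.0, -0.0, 0.045], [0.0, -0.0, 0.045]]
offset [[-1.68, -3.36, 2.24], [-1.83, -3.28, 2.24], [-1.98, -3.19, 2.24], [-2.12, -3.1, 2.24]] twist [[0.0, -0.0, 0.045], [0.0, -0.0, 0.045], [0.0, -0.0, 0.045], [0.0, -0.0, 0.045]]
```

Call:
move_arm(offset=[[-0.9,-3.65,2.2],[-1.05,-3.6,2.2],[-1.2,-3.55,2.2],[-1.35,-3.5,2.2],[-1.55,-3.4,2.2]], twist=[[0,0,0.045],[0,0,0.045],[0,0,0.045],[0,0,0.045],[0,0,0.045]], grip=[0.5,0.5,0.5,0.5,0.5], force=40)

```text
time: 4.35
ee_pos: [0.4203, -0.1523, 0.2104]
tcp_rot: [180.0, 0.0, 164.3]
wrist_force: [1.3, 0.6, 0.6]
opening: 0.0428
grasp_force: 0.0
```

Call:
move_arm(offset=[[-1.7,-3.35,2.2],[-1.85,-3.3,2.2],[-2.0,-3.2,2.2],[-2.1,-3.1,2.2],[0,0,0]], twist=[[0,0,0.045],[0,0,0.045],[0,0,0.045],[0,0,0.045],[0,0,0]], grip=[0.5,0.5,0.5,0.5,0.5])

```text
time: 4.85
ee_pos: [0.4483, -0.301, 0.119]
tcp_rot: [180.0, -0.3, 153.9]
wrist_force: [-0.1, 0.4, -0.9]
opening: 0.0425
grasp_force: 0.0
```

```bash
cat >> h.py <<'E'
def tops(p,lo,hi,near,rad,nmin=40):
    W=cloud(p); m=((W[...,2]>lo)&(W[...,2]<hi)&(np.hypot(W[...,0]-near[0],W[...,1]-near[1])<rad)).astype(np.uint8)
    n,l,s,c=cv2.connectedComponentsWithStats(m)
    for i in range(1,n):
        if s[i,4]>nmin:
            P=W[l==i]; r=cv2.minAreaRect(P[:,:2].astype(np.float32)*1000)
            print(s[i,4],'z',np.round(np.median(P[:,2]),4),np.round(r[0],1),np.round(r[1],1),round(r[2],1))
E
python3 - <<'E'
from h import *
p=shot('wrist','w2'); tops(p,.037,.052,(.449,-.298),.08)
plan([.449,-.298,.044],154.1)
E
```

```text
1211 z 0.0446 [ 449.3 -298.6] [12.  60.5] 65.4
n 2
offset [[-0.01, 0.08, 3.84], [0.0, 0.08, 3.84]] twist [[0.0, -0.002, -0.001], [0.0, -0.002, -0.001]]
```

View pics/w2.png

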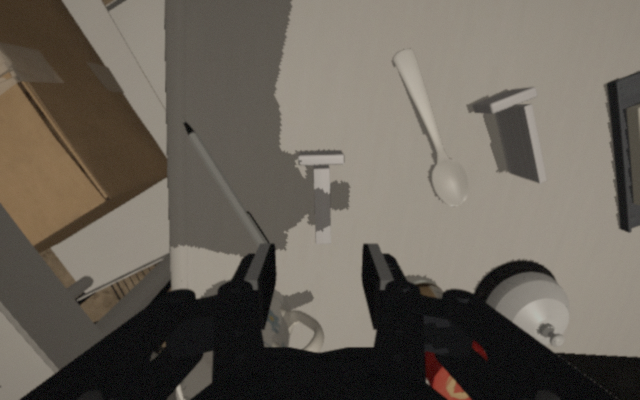

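Call:
move_arm(offset=[[0,0.2,3.5],[0,0,3.0],[0,0,1.0],[0,0,0],[0,0,0]], twist=[[0,0,0],[0,0,-0.01],[0,0,0],[0,0,0],[0,0,0]], grip=[0.5,0.5,0.5,0.5,0.5])

```text
time: 5.4
ee_pos: [0.451, -0.2968, 0.05]
tcp_rot: [-180.0, 0.1, 154.7]
wrist_force: [-1.2, -0.4, 0.4]
opening: 0.0428
grasp_force: 0.0
```

Call:
move_arm(offset=[[0,0,0],[0,0,0],[0,0,0],[0,0,0],[0,0,0]], twist=[[0,0,0],[0,0,0],[0,0,0],[0,0,0],[0,0,0]], grip=[0,0,0,0,0])

```text
time: 5.9
ee_pos: [0.4503, -0.2969, 0.0483]
tcp_rot: [-180.0, 0.0, 154.7]
wrist_force: [0.8, 0.3, 0.0]
opening: 0.0001
grasp_force: 0.0
```

```bash
python3 - <<'E'
from h import *
o=bot.get_obs(); print(o['opening'],o['grasp_force'],o['ee_pos'])
p=shot('wrist','w3'); tops(p,.030,.052,(.449,-.298),.08,10)
W=cloud(p)
p2=shot('side','s3'); a=p2['color'][180:300,220:380,::-1]; b=p['color'][:,:,::-1]
a=cv2.resize(a,(533,400)); c=np.hstack([a,b[:,180:440]]); cv2.imwrite('pics/c3.png',c)
E
```

```text
0.00010634972487483631 0.0 [ 0.45031775 -0.29685899  0.04831855]
14 z 0.0303 [ 419.  -280.6] [1.9 2.9] 10.1
15 z 0.0303 [ 425.7 -272. ] [3.3 2.7] 19.4
1266 z 0.0445 [ 433.5 -291.4] [12.  31.8] 65.5
```

View pics/c3.png

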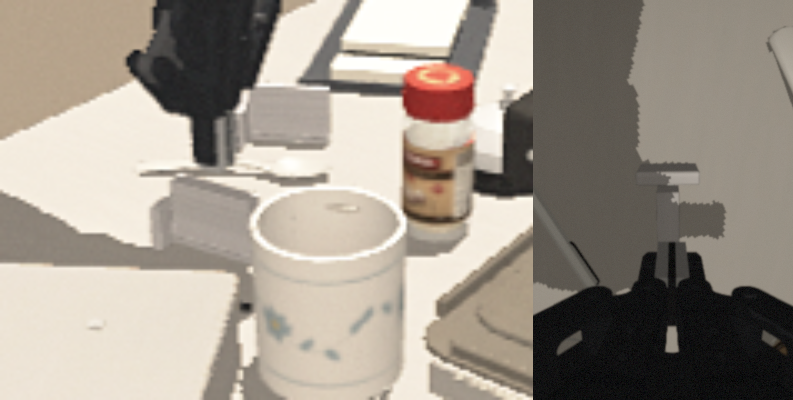

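```bash
python3 - <<'E'
from h import *
o=bot.get_obs(); T=pose(o); p=shot('wrist'); W=cloud(p)
L=(W-T[:3,3])@T[:3,:3]
m=(abs(L[...,1])<.03)&(L[...,2]>-.06)&(abs(L[...,0])<.02)
P=L[m]
for r in range(225,300,6): print(r,np.round(L[r,[305,312,318,322,326,334]],3)[:, [0,2]].tolist())
p=shot('side'); W=cloud(p); 
m=(np.hypot(W[...,0]-.45,W[...,1]+.297)<.03)&(W[...,2]>.05)
print('side lowest above .05',np.sort(W[m][:,2])[:10])
m=(np.hypot(W[...,0]-.45,W[...,1]+.297)<.04)
print(np.histogram(W[m][:,2],bins=np.arange(-.01,.16,.01)))
E
```

```text
225 [[0.012, 0.004], [0.012, 0.003], [0.012, 0.004], [0.012, 0.003], [-0.005, 0.049], [-0.005, 0.049]]
231 [[0.009, 0.002], [0.008, 0.004], [0.009, 0.003], [0.009, 0.004], [0.009, 0.004], [-0.009, 0.048]]
237 [[0.006, 0.002], [0.005, 0.004], [0.005, 0.004], [0.005, 0.004], [0.005, 0.004], [-0.014, 0.049]]
243 [[0.01, -0.016], [0.01, -0.016], [0.01, -0.015], [0.011, -0.017], [0.011, -0.017], [-0.018, 0.048]]
249 [[0.011, -0.023], [0.01, -0.021], [0.01, -0.022], [0.01, -0.022], [0.01, -0.022], [-0.023, 0.049]]
255 [[0.01, -0.028], [0.01, -0.028], [0.011, -0.029], [0.01, -0.028], [0.01, -0.028], [0.006, -0.02]]
261 [[0.01, -0.034], [0.01, -0.034], [0.011, -0.035], [0.01, -0.034], [0.01, -0.034], [0.01, -0.034]]
267 [[0.01, -0.039], [0.01, -0.039], [0.01, -0.039], [0.01, -0.039], [0.01, -0.039], [0.01, -0.04]]
273 [[0.01, -0.044], [0.011, -0.045], [0.01, -0.044], [0.01, -0.044], [0.01, -0.044], [0.011, -0.045]]
279 [[0.011, -0.05], [0.009, -0.047], [0.01, -0.047], [0.009, -0.046], [0.009, -0.047], [0.011, -0.05]]
285 [[0.011, -0.054], [0.012, -0.055], [0.007, -0.047], [0.007, -0.048], [0.011, -0.054], [0.011, -0.054]]
291 [[0.011, -0.058], [0.011, -0.057], [0.004, -0.047], [0.004, -0.047], [0.012, -0.059], [0.011, -0.058]]
297 [[0.011, -0.061], [0.008, -0.057], [0.001, -0.047], [0.001, -0.047], [0.01, -0.06], [0.012, -0.063]]
side lowest above .05 [0.05941968 0.0594958  0.05954069 0.05991814 0.06057013 0.06107677
 0.06112654 0.06141634 0.06172902 0.06198915]
(array([ 25, 235, 124, 119, 113, 145,   4,  34,  62,  61,  49,  83, 118,
       113,  91, 103]), array([-0.01,  0.  ,  0.01,  0.02,  0.03,  0.04,  0.05,  0.06,  0.07,
        0.08,  0.09,  0.1 ,  0.11,  0.12,  0.13,  0.14,  0.15]))
```

Call:
move_arm(offset=[[0,0,-0.5],[0,0,0],[0,0,0],[0,0,0.5],[-0.1,-0.1,1.5]], twist=[[0,0,0],[0,0,0],[0,0,0],[0,0,0],[0,0,0]], grip=[0.45,0.45,0.45,0.45,0.45])

```text
time: 6.6
ee_pos: [0.4515, -0.2986, 0.0336]
tcp_rot: [-180.0, 0.1, 154.7]
wrist_force: [1.1, -0.3, 0.0]
opening: 0.0385
grasp_force: 0.0
```

Call:
move_arm(offset=[[0,0,1.5],[0,0,0.3],[0,0,0],[0,0,0],[0,0,0]], twist=[[0,0,0],[0,0,0],[0,0,0],[0,0,0],[0,0,0]], grip=[0.45,0.45,0.45,0.45,0.45])

```text
time: 7.1
ee_pos: [0.4511, -0.2983, 0.0157]
tcp_rot: [-180.0, 0.0, 154.7]
wrist_force: [-0.1, -0.1, 0.7]
opening: 0.0384
grasp_force: 0.0
```

```bash
python3 - <<'E'
from h import *
o=bot.get_obs(); print(o['ee_pos'],o['tcp_rot'],o['wrist_force'],o['opening'])
T=pose(o); p=shot('wrist','w4'); tops(p,.036,.052,(.449,-.298),.08,20); W=cloud(p)
p=shot('side'); W=cloud(p); i=p['color'].sum(-1)<150
m=(np.hypot(W[...,0]-.45,W[...,1]+.297)<.045)&i
print('dark low',np.sort(W[m][:,2])[:30:3])
cv2.imwrite('pics/c4.png',cv2.resize(p['color'][180:300,220:380,::-1],(640,480)))
E
```

```text
[ 0.45108506 -0.29830352  0.01573758] [-1.79994608e+02  4.89383023e-02  1.54692321e+02] [-0.12610269 -0.10384026  0.66892685] 0.03839214752606221
3471 z 0.0446 [ 448.9 -298.5] [12.1 60.3] 65.3
700 z 0.0445 [ 440.9 -316.8] [22.8 13.7] 12.1
700 z 0.0449 [ 462.5 -275.2] [13.8 22.9] 64.7
dark low [0.03658177 0.03740593 0.03860025 0.03957901 0.03969893 0.0400461
 0.04086055 0.04107283 0.04196884 0.04206648]
```

View pics/c4.png

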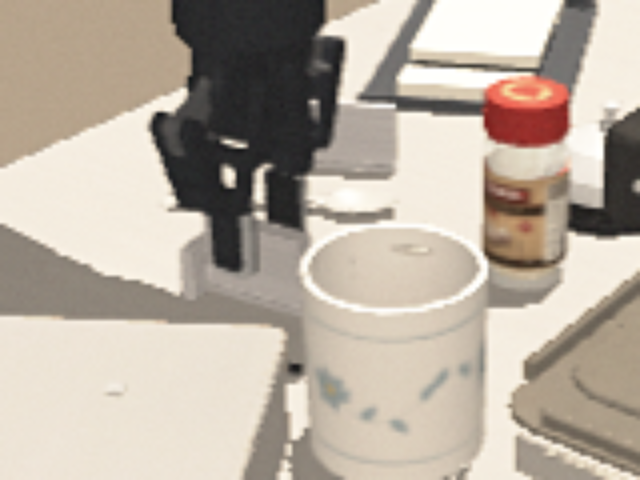

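Call:
move_arm(offset=[[0,0,0.3],[0,0,0],[0,0,0],[0,0,0],[0,0,0]], twist=[[0,0,0.01],[0,0,0],[0,0,0],[0,0,0],[0,0,0]], grip=[0.45,0,0,0,0], force=40)

```text
time: 7.7
ee_pos: [0.4507, -0.2981, 0.0122]
tcp_rot: [180.0, -0.0, 154.1]
wrist_force: [-0.2, -0.2, -1.0]
opening: 0.0109
grasp_force: 44.1
```

Call:
move_arm(offset=[[0,0,0],[0,0,0],[0,0,-1.5],[0,0,-4],[0,0,-4.5]], twist=[[0,0,0],[0,0,0],[0,0,0],[0,0,0],[0,0,0]], grip=[0,0,0,0,0])

```text
time: 8.2
ee_pos: [0.4499, -0.2976, 0.1132]
tcp_rot: [180.0, -0.1, 154.1]
wrist_force: [1.2, -0.1, -0.5]
opening: 0.011
grasp_force: 44.0
```

```bash
python3 - <<'E'
from h import *
d=np.load('w1.npz'); p={k:d[k] for k in d.files}
a=np.radians(-6.45); ex=np.array([np.cos(a),np.sin(a)]); ey=np.array([-ex[1],ex[0]])
W=cloud(p).reshape(-1,3); 
for lo,hi in [(.0205,.026),(.0135,.0195)]:
    Q=W[(W[:,2]>lo)&(W[:,2]<hi)&(np.hypot(W[:,0]-.55,W[:,1]-.056)<.125)]
    q=(Q[:,:2]-[.55,.056]); u=q@ex;v=q@ey
    h=np.histogram(v,np.arange(-.11,.112,.002)); print(lo,[(round(float(b),3),int(c)) for c,b in zip(h[0],h[1]) if 0<c])
    print(np.percentile(u,[.5,2,98,99.5]))
o=bot.get_obs();print(o['ee_pos'],o['opening'],o['grasp_force'],o['tcp_rot'])
p=shot('wrist')
T=pose();W=cloud(p); L=(W-T[:3,3])@T[:3,:3]
for r in range(130,260,10): print(r,np.round(L[r,320],3))
E
```

```text
0.0205 [(-0.052, 9), (-0.05, 65), (-0.048, 65), (-0.046, 65), (-0.044, 64), (-0.042, 63), (-0.04, 66), (-0.038, 64), (-0.036, 61), (-0.034, 63), (-0.032, 62), (-0.03, 63), (-0.028, 64), (-0.026, 65), (-0.024, 66), (-0.022, 66), (-0.02, 63), (-0.018, 67), (-0.016, 62), (-0.014, 62), (-0.012, 71), (-0.01, 57), (-0.008, 64), (-0.006, 65), (-0.004, 67), (-0.002, 64), (0.0, 60), (0.002, 67), (0.004, 64), (0.006, 61), (0.008, 66), (0.01, 64), (0.012, 64), (0.014, 63), (0.016, 63), (0.018, 66), (0.02, 65), (0.022, 63), (0.024, 61), (0.026, 65), (0.028, 61), (0.03, 67), (0.032, 63), (0.034, 65), (0.036, 62), (0.038, 62), (0.04, 66), (0.042, 65), (0.044, 63), (0.046, 66), (0.048, 45)]
[-0.0452252  -0.04425504  0.04251831  0.044161  ]
0.0135 [(-0.098, 15), (-0.096, 57), (-0.094, 62), (-0.092, 64), (-0.09, 68), (-0.088, 58), (-0.086, 64), (-0.084, 67), (-0.082, 62), (-0.08, 64), (-0.078, 64), (-0.076, 63), (-0.074, 61), (-0.072, 62), (-0.07, 68), (-0.068, 57), (-0.05, 1), (-0.048, 2), (-0.046, 1), (-0.044, 1), (-0.042, 2), (-0.04, 1), (-0.038, 2), (-0.036, 2), (-0.034, 3), (-0.032, 2), (-0.03, 
[... 579 characters left out ...]
 (0.074, 64), (0.076, 62), (0.078, 63), (0.08, 61), (0.082, 64), (0.084, 63), (0.086, 58), (0.088, 63), (0.09, 62), (0.092, 67), (0.094, 60), (0.096, 57), (0.098, 67), (0.1, 53), (0.102, 1)]
[-0.04557664 -0.0451809   0.04258527  0.04440764]
[ 0.44994492 -0.29758013  0.11319628] 0.011024967428120749 43.97269248962402 [ 1.79980807e+02 -1.25907369e-01  1.54111665e+02]
130 [0.059 0.002 0.122]
140 [0.051 0.002 0.122]
150 [0.043 0.002 0.122]
160 [0.034 0.002 0.123]
170 [0.025 0.002 0.123]
180 [0.042 0.001 0.002]
190 [ 0.04   0.001 -0.01 ]
200 [ 0.035  0.001 -0.008]
210 [ 0.034  0.001 -0.02 ]
220 [ 0.031  0.001 -0.023]
230 [ 0.026  0.001 -0.024]
240 [ 0.022  0.001 -0.025]
250 [ 0.018  0.001 -0.025]
```

```bash
cat >> h.py <<'E'
def held(p,T):
    """held spacer's stem top and crossbar in tool frame"""
    L=((cloud(p)-T[:3,3])@T[:3,:3]).reshape(-1,3)
    m=(L[:,0]>.012)&(L[:,0]<.045)&(abs(L[:,1])<.012)&(L[:,2]<.03)&(L[:,2]>-.045)
    Q=L[m]; top=Q[(Q[:,0]<.0285)&(Q[:,2]<np.percentile(Q[Q[:,0]<.0285,2],20)+.006)]
    A=np.c_[top[:,0],np.ones(len(top))]; s,z0=np.linalg.lstsq(A,top[:,2],rcond=None)[0]
    ys=[top[(top[:,0]>a)&(top[:,0]<a+.004)] for a in (.012,.016,.020,.024)]
    print('n',len(top),'top z at x=.012,.028:',np.round([s*.012+z0,s*.028+z0],4),'pitch',round(np.degrees(np.arctan(s)),2))
    for q in ys:
        if len(q)>5: print(' y range',np.round([q[:,1].min(),q[:,1].max()],4),len(q))
    B=L[(L[:,0]>.02)&(L[:,0]<.06)&(abs(L[:,1])<.025)&(L[:,2]<.05)&(L[:,2]>-.02)]
    print('bar x range',np.round(np.percentile(B[:,0],[1,5,50,95,99]),4),'y',np.round(np.percentile(B[:,1],[1,99]),4),'z',np.round(np.percentile(B[:,2],[1,99]),4))
    b=B[(B[:,2]<np.percentile(B[:,2],1)+.006)]; 
    if len(b)>20: print('bar top z',np.round(np.median(b[:,2]),4), 'x',np.round(np.percentile(b[:,0],[3,97]),4))
E
python3 - <<'E'
from h import *
o=bot.get_obs(); T=pose(o); p=shot('wrist'); held(p,T)
p=shot('side'); W=cloud(p); m=(np.hypot(W[...,0]-.45,W[...,1]+.297)<.04)&(p['color'].sum(-1)>200)&(W[...,2]>.03)
print(np.percentile(W[m][:,2],[1,5,50,95,99]))
a=np.radians(-6.45); ex=np.array([np.cos(a),np.sin(a)]); ey=np.array([-ex[1],ex[0]])
plan(np.r_[np.array([.5495,.0555])-.022*ex-.058*ey,.12],173.55)
cv2.imwrite('pics/c5.png',cv2.resize(p['color'][150:270,220:380,::-1],(640,480)))
E
```

```text
n 1067 top z at x=.012,.028: [-0.0327 -0.0327] pitch 0.08
 y range [-0.0059  0.0055] 249
 y range [-0.0062  0.0055] 241
 y range [-0.0062  0.0058] 270
 y range [-0.0061  0.0058] 277
bar x range [0.0308 0.0316 0.0376 0.0392 0.0393] y [-0.0175  0.017 ] z [-0.0193  0.0092]
bar top z -0.0175 x [0.0311 0.039 ]
[0.10983154 0.11482425 0.30807093 0.4492869  0.4766254 ]
n 7
offset [[0.98, 4.28, -0.06], [0.78, 4.32, -0.06], [0.57, 4.35, -0.06], [0.35, 4.38, -0.05], [0.14, 4.39, -0.05]] twist [[-0.0, 0.001, -0.048], [-0.0, 0.001, -0.048], [-0.0, 0.001, -0.048], [-0.0, 0.001, -0.048], [-0.0, 0.001, -0.048]]
offset [[-0.07, 4.39, -0.05], [-0.28, 4.38, -0.05]] twist [[-0.0, 0.001, -0.048], [-0.0, 0.001, -0.048]]
```

View pics/c5.png

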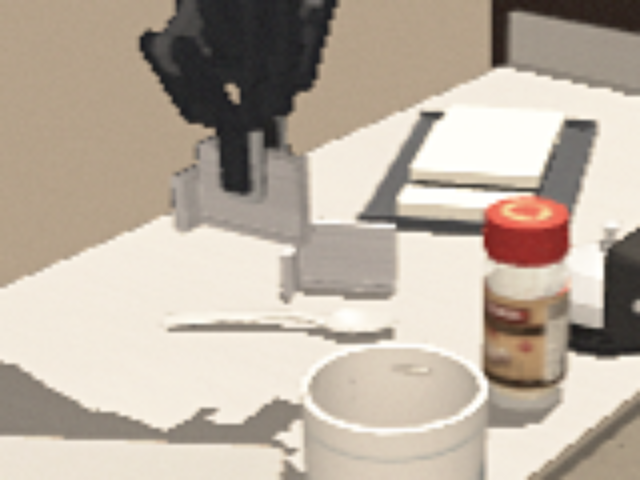

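Call:
move_arm(offset=[[1,4.3,-0.1],[0.8,4.3,-0.1],[0.55,4.35,-0.1],[0.35,4.4,0],[0.15,4.4,0]], twist=[[0,0,-0.048],[0,0,-0.048],[0,0,-0.048],[0,0,-0.048],[0,0,-0.048]], grip=[0,0,0,0,0], force=60)

```text
time: 8.85
ee_pos: [0.4996, -0.0821, 0.1146]
tcp_rot: [-180.0, -0.0, 168.0]
wrist_force: [0.8, -0.1, -1.0]
opening: 0.011
grasp_force: 64.3
```

Call:
move_arm(offset=[[-0.05,4.4,0],[-0.3,4.4,0],[0,0,0],[0,0,0],[0,0,0]], twist=[[0,0,-0.048],[0,0,-0.048],[0,0,0],[0,0,0],[0,0,0]], grip=[0,0,0,0,0])

```text
time: 9.35
ee_pos: [0.5194, 0.0014, 0.1148]
tcp_rot: [-180.0, -0.1, 173.3]
wrist_force: [-0.3, -0.4, -0.5]
opening: 0.0106
grasp_force: 64.3
```

```bash
cat >> h.py <<'E'
a=np.radians(-6.45); ex=np.array([np.cos(a),np.sin(a)]); ey=np.array([-ex[1],ex[0]]); C=np.array([.5495,.0556])
def tray(p,o):
    """tile edges in tray frame seen now, restricted to unoccluded points"""
    W=cloud(p).reshape(-1,3); q=W[:,:2]-C; u=q@ex; v=q@ey
    for nm,lo,hi in [('tile',.0205,.026),('border',.0135,.0195)]:
        m=(W[:,2]>lo)&(W[:,2]<hi)&(abs(u)<.06)&(abs(v)<.11)
        for ua in np.arange(-.04,.04,.02):
            k=v[m&(u>ua)&(u<ua+.02)]; 
            if len(k)<30: continue
            if nm=='tile': print(nm,round(ua,2),np.round(np.percentile(k,[.3,99.7]),4),len(k))
            else: print(nm,round(ua,2),'slim edge',np.round(np.percentile(k[k<-.055],99.5),4) if (k<-.055).sum()>20 else None,'broad edge',np.round(np.percentile(k[k>.053],.5),4) if (k>.053).sum()>20 else None)
        print(nm,'near end',np.round(np.percentile(u[m],.3),4),'z',np.round(np.median(W[m,2]),4))
    e=np.array(o['ee_pos'])[:2]-C; print('ee in tray',np.round([e@ex,e@ey],4),'z',o['ee_pos'][2],'yaw',o['tcp_rot'],'t',o['time'])
E
python3 - <<'E'
from h import *
o=bot.get_obs(); T=pose(o); p=shot('wrist','w6'); held(p,T); tray(p,o)
E
```

```text
n 1063 top z at x=.012,.028: [-0.0325 -0.0326] pitch -0.44
 y range [-0.0061  0.0053] 245
 y range [-0.0061  0.0052] 244
 y range [-0.0065  0.0056] 267
 y range [-0.0064  0.0055] 278
bar x range [0.0309 0.0317 0.0377 0.0393 0.0394] y [-0.0177  0.0168] z [-0.0191  0.0091]
bar top z -0.0175 x [0.0311 0.0392]
tile -0.04 [-0.0458  0.0493] 2296
tile -0.02 [-0.045   0.0492] 2602
tile 0.0 [-0.0456  0.0492] 2361
tile 0.02 [-0.0318  0.0493] 1722
tile near end -0.0447 z 0.0227
border -0.04 slim edge -0.069 broad edge 0.0599
border -0.02 slim edge -0.0698 broad edge 0.0598
border 0.0 slim edge -0.0704 broad edge 0.0596
border 0.02 slim edge -0.0809 broad edge 0.0597
border near end -0.0449 z 0.0167
ee in tray [-0.0238 -0.0573] z 0.1147594819797039 yaw [-1.79978015e+02 -5.12478569e-02  1.73319358e+02] t 9.35
```

View pics/w6.png

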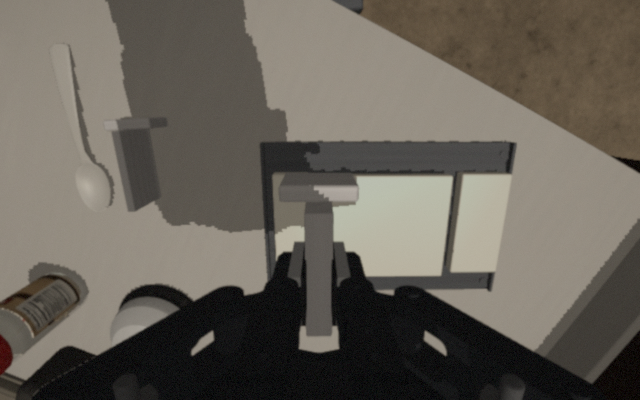

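Call:
move_arm(offset=[[-0.2,-0.1,3.5],[0,0,2.5],[0,0,1.2],[0,0,0],[0,0,0]], twist=[[0,0,-0.004],[0,0,0],[0,0,0],[0,0,0],[0,0,0]], grip=[0,0,0,0,0])

```text
time: 9.9
ee_pos: [0.522, 0.0003, 0.0442]
tcp_rot: [180.0, 0.0, 173.5]
wrist_force: [0.1, 0.3, 0.0]
opening: 0.0105
grasp_force: 64.3
```

```bash
python3 - <<'E'
from h import *
o=bot.get_obs(); T=pose(o); p=shot('wrist'); held(p,T); tray(p,o)
E
```

```text
n 1066 top z at x=.012,.028: [-0.0326 -0.0326] pitch -0.04
 y range [-0.0061  0.0053] 248
 y range [-0.006   0.0052] 241
 y range [-0.0065  0.0056] 256
 y range [-0.0064  0.0056] 275
bar x range [0.0279 0.0322 0.0392 0.0578 0.0596] y [-0.0244  0.0245] z [-0.0186  0.0461]
bar top z -0.0175 x [0.0312 0.0392]
tile -0.04 [-0.0494  0.0494] 5308
tile -0.02 [-0.0486  0.0496] 4330
tile 0.0 [-0.0297  0.0496] 3161
tile 0.02 [-0.0115  0.05  ] 807
tile near end -0.0446 z 0.0227
border -0.04 slim edge -0.0671 broad edge 0.0595
border -0.02 slim edge -0.068 broad edge 0.0598
border 0.0 slim edge -0.0862 broad edge 0.0594
border 0.02 slim edge None broad edge 0.0591
border near end -0.0449 z 0.0167
ee in tray [-0.0211 -0.0581] z 0.044174193899830495 yaw [1.79994001e+02 4.88036823e-02 1.73536383e+02] t 9.9
```

Call:
move_arm(offset=[[0,0,1.0],[0,0,0.8],[0,0,0.5],[0,0,0.2],[0,0,0]], twist=[[0,0,0],[0,0,0],[0,0,0],[0,0,0],[0,0,0]], grip=[0,0,0,0,0])

```text
time: 10.45
ee_pos: [0.5214, 0.0008, 0.0178]
tcp_rot: [-180.0, -0.0, 173.6]
wrist_force: [0.0, -0.6, -0.9]
opening: 0.0102
grasp_force: 64.5
```

Call:
move_arm(offset=[[0,0,0.1],[0,0,0],[0,0,0],[0,0,0],[0,0,0]], twist=[[0,0,0],[0,0,0],[0,0,0],[0,0,0],[0,0,0]], grip=[0,0.35,0.35,0.35,0.35])

```text
time: 10.95
ee_pos: [0.5218, 0.0008, 0.0174]
tcp_rot: [180.0, 0.0, 173.6]
wrist_force: [1.0, 0.8, 0.0]
opening: 0.0298
grasp_force: 0.0
```

Call:
move_arm(offset=[[0,0,-1.0],[0,0,-3],[0,0,-4],[0,0,-2],[0,0,0]], twist=[[0,0,0],[0,0,0],[0,0,0],[0,0,0],[0,0,0]], grip=[0.4,0.4,0.4,0.4,0.4])

```text
time: 11.45
ee_pos: [0.5234, 0.0008, 0.1215]
tcp_rot: [180.0, 0.3, 173.6]
wrist_force: [0.4, -0.4, 0.7]
opening: 0.0344
grasp_force: 0.0
```

```bash
python3 - <<'E'
from h import *
o=bot.get_obs(); p=shot('wrist'); print(o['ee_pos'],o['opening'])
tops(p,.042,.058,(.5275,0),.06)
tops(p,.037,.052,(.474,-.137),.06)
plan([.474,-.137,.12],175.0)
E
```

```text
[0.52341699 0.0007988  0.12149764] 0.03439190662743855
1254 z 0.0495 [520.3   0.6] [11.8 59.7] 83.8
1063 z 0.0439 [ 474.9 -137.2] [ 7.7 60.3] 85.2
n 4
offset [[0.82, -3.56, -0.02], [0.84, -3.55, -0.02], [0.87, -3.55, -0.02], [0.89, -3.54, -0.02]] twist [[0.0, 0.001, -0.006], [0.0, 0.001, -0.006], [0.0, 0.001, -0.006], [0.0, 0.001, -0.006]]
```

Call:
move_arm(offset=[[0.8,-3.55,0],[0.85,-3.55,0],[0.85,-3.55,0],[0.85,-3.55,0],[0,0,0]], twist=[[0,0,-0.007],[0,0,-0.007],[0,0,-0.007],[0,0,-0.007],[0,0,0]], grip=[0.4,0.4,0.4,0.4,0.4])

```text
time: 12.0
ee_pos: [0.4722, -0.1399, 0.1161]
tcp_rot: [-180.0, -0.1, 175.0]
wrist_force: [0.2, -0.2, 0.1]
opening: 0.0345
grasp_force: 0.0
```

```bash
python3 - <<'E'
from h import *
o=bot.get_obs(); p=shot('wrist'); print(o['ee_pos'],o['opening'])
tops(p,.037,.052,(.474,-.137),.06)
plan([.4748,-.1372,.0122],175.2)
E
```

```text
[ 0.4722186  -0.13988823  0.11612791] 0.034513557819021774
619 z 0.0445 [ 474.9 -137.4] [ 5.5 60.2] 85.0
n 3
offset [[-0.07, 0.05, 3.47], [-0.06, 0.05, 3.47], [-0.06, 0.05, 3.47]] twist [[0.0, -0.001, -0.001], [0.0, -0.001, -0.001], [0.0, -0.001, -0.001]]
```

Call:
move_arm(offset=[[-0.2,0.2,3.5],[0,0,3.5],[0,0,2.5],[0,0,0.8],[0,0,0]], twist=[[0,0,0],[0,0,0],[0,0,0],[0,0,0],[0,0,0]], grip=[0.4,0.4,0.4,0.4,0.4])

```text
time: 12.55
ee_pos: [0.4754, -0.1344, 0.013]
tcp_rot: [180.0, -0.1, 175.2]
wrist_force: [0.2, 0.3, 0.8]
opening: 0.0339
grasp_force: 0.0
```

Call:
move_arm(offset=[[0,0,0],[0,0,0],[0,0,0],[0,0,0],[0,0,0]], twist=[[0,0,0],[0,0,0],[0,0,0],[0,0,0],[0,0,0]], grip=[0,0,0,0,0])

```text
time: 13.05
ee_pos: [0.477, -0.1354, 0.0155]
tcp_rot: [-180.0, 0.1, 175.2]
wrist_force: [-0.5, 0.6, 6.3]
opening: 0.0049
grasp_force: 63.6
```

```bash
python3 - <<'E'
from h import *
o=bot.get_obs(); p=shot('wrist'); print(o['ee_pos'],o['opening'],o['grasp_force']); held(p,pose(o))
E
```

```text
[ 0.47702588 -0.1353729   0.01550262] 0.004938019186923639 63.56374382972717
n 502 top z at x=.012,.028: [-0.0292 -0.0294] pitch -0.92
 y range [-0.0033  0.0024] 119
 y range [-0.0032  0.0024] 119
 y range [-0.0032  0.0023] 123
 y range [-0.0032  0.0023] 125
bar x range [0.0205 0.0225 0.041  0.0582 0.0597] y [-0.0245  0.0245] z [-0.0157  0.0174]
bar top z -0.0144 x [0.0315 0.0396]
```

Call:
move_arm(offset=[[0,0,-1.0],[0,0,-3],[0,0,-4],[0,0,-2],[0,0,0]], twist=[[0,0,0],[0,0,0],[0,0,0],[0,0,0],[0,0,0]], grip=[0,0,0,0,0])

```text
time: 13.6
ee_pos: [0.4776, -0.1358, 0.118]
tcp_rot: [-179.9, 0.3, 175.2]
wrist_force: [-0.6, -0.2, -0.8]
opening: 0.0045
grasp_force: 62.6
```

```bash
python3 - <<'E'
from h import *
o=bot.get_obs(); p=shot('wrist'); print(o['ee_pos'],o['opening'],o['grasp_force']); held(p,pose(o))
plan(np.r_[C-.0215*ex+.0549*ey,.115],173.55)
E
```

```text
[ 0.47762172 -0.13576479  0.11804699] 0.004524749256491848 62.56395936012268
n 502 top z at x=.012,.028: [-0.0292 -0.0295] pitch -0.99
 y range [-0.0033  0.0023] 122
 y range [-0.0032  0.0023] 115
 y range [-0.0032  0.0023] 125
 y range [-0.0032  0.0023] 126
bar x range [0.0313 0.0322 0.0383 0.0399 0.04  ] y [-0.0177  0.0167] z [-0.017   0.0139]
bar top z -0.0145 x [0.0315 0.0395]
n 6
offset [[-0.61, 4.2, 0.01], [-0.59, 4.2, 0.01], [-0.57, 4.21, 0.01], [-0.55, 4.21, 0.01], [-0.53, 4.21, 0.01]] twist [[-0.0, 0.0, 0.005], [-0.0, 0.0, 0.005], [-0.0, 0.0, 0.005], [-0.0, 0.0, 0.005], [-0.0, 0.0, 0.005]]
offset [[-0.51, 4.21, 0.01]] twist [[-0.0, 0.0, 0.005]]
```

Call:
move_arm(offset=[[-0.6,4.2,0],[-0.6,4.2,0],[-0.55,4.2,0],[-0.55,4.2,0],[-0.55,4.2,0]], twist=[[0,0,0.005],[0,0,0.005],[0,0,0.005],[0,0,0.005],[0,0,0.005]], grip=[0,0,0,0,0])

```text
time: 14.15
ee_pos: [0.5236, 0.0727, 0.1128]
tcp_rot: [-180.0, -0.1, 173.7]
wrist_force: [0.3, -0.3, -0.8]
opening: 0.0043
grasp_force: 62.5
```

Call:
move_arm(offset=[[-0.5,4.2,0],[0,0,0],[0,0,3.5],[0,0,2.5],[0,0,0]], twist=[[0,0,0.005],[0,0,0],[0,0,0],[0,0,0],[0,0,0]], grip=[0,0,0,0,0])

```text
time: 14.65
ee_pos: [0.5307, 0.1114, 0.0495]
tcp_rot: [-179.8, -0.4, 173.5]
wrist_force: [-0.5, 0.1, -0.8]
opening: 0.0046
grasp_force: 62.5
```

```bash
python3 - <<'E'
from h import *
o=bot.get_obs(); p=shot('wrist','w7'); print(o['ee_pos'],o['opening'],o['grasp_force']); held(p,pose(o)); tray(p,o)
E
```

```text
[0.53071266 0.11142558 0.04950569] 0.004576283381611962 62.48778462409973
n 506 top z at x=.012,.028: [-0.0292 -0.0296] pitch -1.16
 y range [-0.0032  0.0024] 121
 y range [-0.0032  0.0023] 117
 y range [-0.0032  0.0023] 127
 y range [-0.0031  0.0023] 123
bar x range [0.0308 0.0323 0.0391 0.0474 0.0575] y [-0.0243  0.0242] z [-0.0162  0.0499]
bar top z -0.0145 x [0.0315 0.0396]
tile -0.04 [-0.0523  0.0483] 5048
tile -0.02 [-0.0523  0.0464] 4072
tile 0.0 [-0.0521  0.0276] 2860
tile 0.02 [-0.0497 -0.0191] 576
tile near end -0.0546 z 0.0226
border -0.04 slim edge -0.0883 broad edge 0.0601
border -0.02 slim edge -0.0885 broad edge 0.0606
border 0.0 slim edge -0.0884 broad edge 0.0774
border 0.02 slim edge -0.0655 broad edge 0.0863
border near end -0.0574 z 0.0166
ee in tray [-0.0249  0.0534] z 0.04950569405176311 yaw [-179.8489902    -0.42298015  173.47708348] t 14.65
```

Call:
move_arm(offset=[[-0.2,0.1,0.3],[0,0,0],[0,0,0],[0,0,0],[0,0,0]], twist=[[0,0,0],[0,0,0],[0,0,0],[0,0,0],[0,0,0]], grip=[0,0,0,0,0])

```text
time: 15.2
ee_pos: [0.536, 0.1131, 0.0517]
tcp_rot: [180.0, 0.0, 173.5]
wrist_force: [-0.4, -0.8, -0.7]
opening: 0.0046
grasp_force: 62.5
```

```bash
python3 - <<'E'
from h import *
for i in range(3):
    o=bot.get_obs(); p=shot('wrist','w8'); e=np.array(o['ee_pos'])[:2]-C; print(np.round([e@ex,e@ey],4),o['ee_pos'][2],o['tcp_rot'])
    # joint position seen straight: spacer vs. edges in same picture
    W=cloud(p).reshape(-1,3); q=W[:,:2]-C; u=q@ex; v=q@ey
    s=(W[:,2]>.07)&(W[:,2]<.085)&(u>-.05)&(u<-.035)&(abs(v-.055)<.012)
    t=(W[:,2]>.0205)&(W[:,2]<.026)&(u<-.025)&(u>-.042)&(v>.03)&(v<.06)
    b=(W[:,2]>.0135)&(W[:,2]<.0195)&(u<-.025)&(u>-.042)&(v>.053)&(v<.1)
    print('stem',np.percentile(v[s],[2,98]),s.sum(),'tile edge',np.percentile(v[t],99),'broad',np.percentile(v[b],1))
E
```

```text
[-0.0198  0.0557] 0.05167023733973912 [1.79987030e+02 3.76728765e-02 1.73476741e+02]
stem [0.05249817 0.05799608] 466 tile edge 0.05007152270524492 broad 0.06063521456679624
[-0.0199  0.0556] 0.05153157619423003 [1.79991752e+02 2.53837271e-02 1.73477148e+02]
stem [0.05249227 0.05800728] 465 tile edge 0.05005825142271158 broad 0.06061898202795661
[-0.02    0.0557] 0.05141977149720192 [1.79994072e+02 1.80337592e-02 1.73481341e+02]
stem [0.05249972 0.05799624] 463 tile edge 0.05008003206429177 broad 0.06063842265306174
```

Call:
move_arm(offset=[[0,-0.03,1.2],[0,0,0.9],[0,0,0.6],[0,0,0.3],[0,0,0]], twist=[[0,0,0],[0,0,0],[0,0,0],[0,0,0],[0,0,0]], grip=[0,0,0,0,0])

```text
time: 15.85
ee_pos: [0.5355, 0.1128, 0.021]
tcp_rot: [-180.0, -0.0, 173.5]
wrist_force: [-0.3, 0.2, -0.1]
opening: 0.0044
grasp_force: 62.5
```

Call:
move_arm(offset=[[0,0,0.1],[0,0,0],[0,0,0],[0,0,0],[0,0,0]], twist=[[0,0,0],[0,0,0],[0,0,0],[0,0,0],[0,0,0]], grip=[0,0,0.3,0.3,0.3])

```text
time: 16.35
ee_pos: [0.5358, 0.1128, 0.02]
tcp_rot: [-180.0, -0.0, 173.5]
wrist_force: [-0.3, 0.6, -0.1]
opening: 0.0259
grasp_force: 0.0
```

Call:
move_arm(offset=[[0,0,0],[0,0,-1],[0,0,-3],[0,0,-4],[0,0,0]], twist=[[0,0,0],[0,0,0],[0,0,0],[0,0,0],[0,0,0]], grip=[0.3,0.3,0.3,0.3,0.3])

```text
time: 16.85
ee_pos: [0.5383, 0.1134, 0.1065]
tcp_rot: [179.8, 0.5, 173.5]
wrist_force: [-0.4, 0.0, 0.5]
opening: 0.0257
grasp_force: 0.0
```

```bash
python3 - <<'E'
from h import *
o=bot.get_obs(); p=shot('wrist','w9'); print(o['ee_pos'],o['opening'])
tops(p,.042,.058,(.5275,.055),.12)
plan(np.r_[C,.1],173.5)
cv2.imwrite('pics/t.png',0*p['color'])
E
```

```text
[0.53826585 0.11335397 0.10649846] 0.02567878954997698
1725 z 0.0493 [520.3   0.9] [12.9 60.4] 84.1
715 z 0.0495 [533.9 112.5] [ 5.7 60.3] 83.6
n 2
offset [[-0.92, -2.79, 0.19], [-0.92, -2.79, 0.19]] twist [[0.001, 0.003, -0.0], [0.001, 0.003, -0.0]]
```

View pics/w9.png

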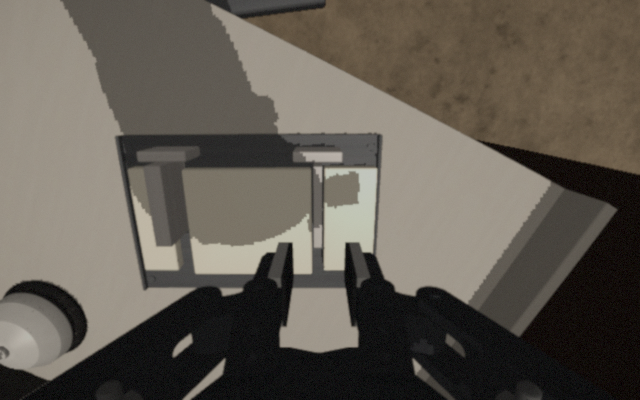

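Call:
move_arm(offset=[[-1.9,-2.75,0],[-1.9,-2.75,0],[0,0,2.0],[0,0,0],[0,0,0]], twist=[[0,0,0],[0,0,0],[0,0,0],[0,0,0],[0,0,0]], grip=[0.3,0,0,0,0])

```text
time: 17.4
ee_pos: [0.5665, 0.054, 0.0796]
tcp_rot: [-180.0, -0.1, 173.5]
wrist_force: [0.1, -0.3, 0.9]
opening: 0.0004
grasp_force: 0.0
```

```bash
python3 - <<'E'
from h import *
o=bot.get_obs(); T=pose(o); p=shot('wrist'); print(o['time'],o['opening'],o['wrist_force'])
e=np.array(o['ee_pos'])[:2]-C; print(np.round([e@ex,e@ey],4),o['ee_pos'])
L=((cloud(p)-T[:3,3])@T[:3,:3]).reshape(-1,3)
for a in np.arange(-.10,0,.01):
    m=(L[:,2]>a)&(L[:,2]<a+.01)&(abs(L[:,1])<.08)&(abs(L[:,0])<.06)
    if m.sum(): print(round(a,2),np.round(np.percentile(L[m,1],[1,99]),3),np.round(np.percentile(L[m,0],[1,99]),3))
E
```

```text
17.4 0.00038712993296664334 [ 0.13934427 -0.29251161  0.86277094]
[0.0171 0.0003] [0.56651296 0.05396314 0.07960086]
-0.1 [-0.06   0.059] [0.003 0.017]
-0.09 [-0.054  0.053] [-0.007  0.017]
-0.08 [-0.046  0.045] [-0.009  0.017]
-0.07 [-0.038  0.037] [-0.009  0.013]
-0.06 [-0.031  0.031] [-0.01   0.013]
-0.05 [-0.013  0.012] [-0.011  0.011]
-0.04 [-0.014  0.013] [0.006 0.011]
-0.03 [-0.014  0.013] [0.006 0.011]
-0.02 [-0.012  0.011] [0.006 0.011]
```

Call:
move_arm(offset=[[0,0,3],[0,0,2.5],[0,0,0.8],[0,0,0.3],[0,0,0]], twist=[[0,0,0],[0,0,0],[0,0,0],[0,0,0],[0,0,0]], grip=[0,0,0,0,0])

```text
time: 17.95
ee_pos: [0.5677, 0.0542, 0.0152]
tcp_rot: [180.0, 0.1, 173.5]
wrist_force: [-0.2, 0.1, 0.4]
opening: -0.0
grasp_force: 0.0
```

Call:
move_arm(offset=[[0,0,0.2],[0,0,0.2],[0,0,0],[0,0,0],[0,0,0]], twist=[[0,0,0],[0,0,0],[0,0,0],[0,0,0],[0,0,0]], grip=[0,0,0,0,0])

```text
time: 18.45
ee_pos: [0.5679, 0.0539, 0.0109]
tcp_rot: [180.0, 0.1, 173.5]
wrist_force: [3.2, 1.6, 2.5]
opening: 0.0
grasp_force: 1.8
```

Call:
move_arm(offset=[[0,0,0.2],[0,0,0.2],[0,0,0.1],[0,0,0],[0,0,0]], twist=[[0,0,0],[0,0,0],[0,0,0],[0,0,0],[0,0,0]], grip=[0,0,0,0,0])

```text
time: 18.95
ee_pos: [0.568, 0.054, 0.0069]
tcp_rot: [180.0, 0.1, 173.5]
wrist_force: [-1.9, 0.6, 14.4]
opening: -0.0003
grasp_force: 7.3
```

Call:
move_arm(offset=[[0,0,0.1],[0,0,0.1],[0,0,0],[0,0,0],[0,0,0]], twist=[[0,0,0],[0,0,0],[0,0,0],[0,0,0],[0,0,0]], grip=[0,0,0,0,0])

```text
time: 19.45
ee_pos: [0.5681, 0.054, 0.0067]
tcp_rot: [180.0, 0.2, 173.5]
wrist_force: [-8.2, 0.2, 29.7]
opening: 0.0003
grasp_force: 14.6
```

```bash
python3 - <<'E'
from h import *
o=bot.get_obs(); p=shot('wrist'); print(o['wrist_force'])
W=cloud(p).reshape(-1,3); q=W[:,:2]-C; u=q@ex; v=q@ey
m=(abs(v)<.035)&(u<-.01)&(u>-.04)&(W[:,2]<.03); b=(v>.07)&(v<.09)&(u<-.01)&(u>-.04)
print('tile z',np.median(W[m,2]),'border z',np.median(W[b,2]),m.sum(),b.sum())
tops(p,.042,.058,(.5275,.055),.12)
E
```

```text
[-8.18266135  0.18302348 29.67101471]
tile z 0.01650415843292051 border z 0.016711116951375726 9690 1994
6392 z 0.0494 [520.7   0.9] [13.7 60.1] 83.8
3889 z 0.0492 [534.3 112.5] [ 7.3 60.3] 83.3
1291 z 0.0527 [562.7  56. ] [26.3 24.3] 28.5
```

Tile is flush, the spacers are seated and the force is steady, so I'm handing it in.

```bash
python3 -c "
from workcell import bot
print(bot.job_done())"
```

```text
the job is handed in; nothing more can be done
None
```

I handed the job in at about 19.5 s, with no verdict returned: the thick spacer stands in the wide joint and the thin one in the narrow joint, both on the tray floor and let go. The fingertips hold the tile pressed with about 30 N, level with the border tiles to within 0.3 mm.

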